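# Set the press depth stop and lock it

## Task

Turn the black wing knob of the press's depth stop until its pointer nose points at the middle of the upright index tab. Then lock the setting: swing the steel lock ring under the knob clockwise (seen from above) by its upright pin until it is firmly tight - about 12 N of push at the pin; under 9 N it may be loose, and from 16 N it is overstrained. Leave the knob on its setting and the other things on the bench where they are.

Things in the scene. Friction and masses are not known exactly. Their poses are not given: they have to be found in the camera images.
- stop_unit: The depth-stop unit, fixed to the table: dark base plate 290 x 170 x 12 mm, on it a white square housing (110 x 110 mm, top 50 mm above the table) and a low steel die nest (top 50 mm above the table, 112 to 168 mm from the axis). Origin on the table, on the common upright axis of knob and lock ring; x towards the die nest, z up.
- knob_grip (a point): On the axis, 110 mm above the table, where to grip the black knob: a skirt of 44 mm diameter (78 to 88 mm above the table) under an upright wing 44 mm long, 16 mm thick (88 to 122 mm above the table). x runs along the wing towards the pointer nose: the fingers close along y. Light friction (0.08 N m), stays where left; turns at least 0.7 rad past the tab.
- pointer_tip (a point): Tip of the knob's pointer nose (6 mm wide, 6 mm high), 42 mm from the axis, 83 mm above the table; turns with the knob. At the start it is 0.4 to 1.4 rad clockwise (seen from above) of the index tab, so the knob has to be turned counterclockwise.
- index_tab (a point): Point right in front of the middle of the inner face of the upright dark steel index tab, 42 mm from the axis, 83 mm above the table: where the pointer tip belongs. The tab is 10 mm wide, stands on the housing from 46 to 52 mm from the axis, its top 86 mm above the table. It is fast.
- ring_pin (a point): On the centre line of the lock ring's upright pin, 78 mm from the axis, 95 mm above the table. Pin: 12 mm in diameter, top 105 mm above the table, on a round arm 10 mm thick (56 to 66 mm above the table) from the ring. It spins freely at first (0.5 N at the pin) and tightens clockwise seen from above. Counterclockwise it is free up to 0.7 rad, then a stop.
- ring_center (a point): Centre of the lock ring, on the axis, 61 mm above the table. Steel, 52 mm in diameter, 14 mm high, under the knob. After 0.5 to 1.2 rad of free clockwise turning it meets its spring washer; where, cannot be seen. From there it takes 5 to 7.5 N at the pin to turn on (less if a firm grip twists along), then about 4 N more for every 0.1 rad (8 mm). It stays where it is left.
- spring_washer (a joint): Take-up (rad) of the spring washer, 60 mm in diameter, under the lock ring: 0 while the ring is loose; grows with the ring's angle only once the ring has come up against it. 0.04 (6 to 9 N at the pin) is the least that is tight, 0.1 to 0.22 (12 N) is right, 0.32 (16 to 20 N) is overstrained. On release it springs back to at most 0.17.
- wrench: Steel open wrench, 150 mm long, lying beside the stop unit. A bystander, loose; origin at the centre of its underside.
- bush: Brass bush, 32 mm in diameter, 20 mm high, hole 20 mm, beside the stop unit. A bystander, loose; origin at the centre of its underside.
- gauge_disc: Steel gauge disc, 40 mm in diameter, 18 mm high, beside the stop unit. A bystander, loose; origin at the centre of its underside.
- parts_tray: Yellow open tray, 120 x 90 x 40 mm. A bystander, loose; origin at the centre of its underside.
- oil_bottle: Black bottle with a green cap, 56 mm in diameter, 110 mm high. A bystander, loose; origin at the centre of its underside.
- driver: Screwdriver, 200 mm long, lying. A bystander, loose; origin at the centre of its underside.
- shim_box: Closed cardboard box, 70 x 50 x 30 mm. A bystander, loose; origin at the centre of its underside.

How it is judged:
By the outcome, as a careful person would: the job done as asked, in the order asked, and still so for the second after the job is handed in, with the robot touching nothing.
It also fails if it takes over 59 s, if anything falls off the work surface, if the arm or the gripper's body presses on something with over 40 N, if the wrist force passes 120 N, or if a joint passes its speed limit or range.

## Robot

A 6-joint arm with a two-finger parallel gripper is mounted at the origin on the work surface. World frame = base frame: x ahead of the robot, y to its left, z up, the work surface at z = 0. Lengths are in m, angles in rad, forces in N, time in s.
With the tool pointing down it reaches from about 0.425 to 0.95 m from the base axis. Payload 3.5 kg.
Tool frame: the origin (TCP) lies midway between the tips of the shut fingers; the grasp point (between the pads) lies 19 mm behind it; z points along the fingers, y is the line along which they close (so a half turn about z gives the same grasp; the last joint's range is limited). The gripper opens to 85 mm and grips with 20 to 120 N. Pads are 22 mm wide; open, the fingers measure 114 mm over their backs; the gripper's body (76 mm by 85 mm) begins 54 mm behind the grasp point. The pads swing forward as they close: fully open they stand 13 mm farther back than shut.
Start: joints at [-1.475, 0.286, 1.577, -0, 1.279, -0.15], TCP at [0.164, -0.655, 0.231] pointing down, gripper open.
Joint ranges: [-2.77, 2.77], [-0.9, 2.22], [0.21, 2.48], [-1.53, 4.67], [0.24, 2.81], [-2.84, 2.84]. Speed limits (rad/s): [2.79, 2.79, 3.14, 3.14, 3.14, 3.14].

## Interface

Orientations are given as a unit quaternion [w, x, y, z].
In Python, from rig import ctrl gives the robot as it stands. Calls block until the motion is done:
- ctrl.goto(position, orientation): joint-space move of the TCP to a pose.
- ctrl.move_straight(position, orientation=None, vel=0.15, stop_force=None): straight line of the TCP; orientation=None keeps the orientation; vel is the mean speed in m/s. With stop_force (N) it stops when the force on the tool has changed by that much, and returns True; else False.
- ctrl.movej(angles): joint-space move.
- ctrl.move_gripper(opening, grip_force=None): opening from 0.0 (shut) to 1.0 (fully open); grip_force is the grip in N (None keeps the last); returns when the fingers have stopped.
- ctrl.hold(seconds).
- ctrl.ik(position, orientation): joint angles nearest the present ones, or None.
- ctrl.get_state(): the state.
- ctrl.snapshot(name): name is "scene" or "top" or "wrist"; returns (picture, depth): 384x512x3 uint8, blue, green, red; 384x512 float32, m along the optical axis (not along the pixel's ray), 0 where there is no reading.
- ctrl.camera_params(name): a dict with "fx", "fy", "cx", "cy" (pixels), "R" (3x3) and "t" (3): a world point X has camera coordinates R X + t; the wrist camera has in their place "hand_eye" (4x4, takes a point from camera to tool coordinates, whose origin is the TCP and whose axes are the flange's). Camera axes: x right, y down, z forward; pixel columns grow to the right and rows downward; lengths in m; the calibration is good to about 2 mm. A picture is of the moment at which its call begins: read the wrist's pose just before it. camera_params takes no time and is no camera call.
A pose or a line that the arm cannot do raises ctrl.PlanningError and nothing moves.
- ctrl.close_job(): hands the job in; it is judged then, once.
The state is a dict: "clock": time; "joint_positions": joint angles; "qd": joint speeds; "effort": joint torques, N m; "tool_pos": TCP position; "tool_rot": TCP orientation; "contact_force": force on the tool from outside, world axes, zero at the start; "wrist_torque": the same for the moment, N m; "grip_width": opening from 0.0 (shut) to 1.0 (fully open); "grasp_force": force on a finger pad.
Only numpy, scipy, OpenCV 4.12 (cv2) and the standard library are available. Lean on these libraries where they do the work, as an engineer would, in place of code of your own. Each camera call takes 0.05 s, during which the arm holds its last target. There are 200 camera calls.

## Working session

There is one attempt and no reset: what is moved stays moved. The work goes in short steps, each a Python script; the robot and the scene stay as the last script left them, time stands still between calls to the robot, and variables do not carry over. Pictures are saved under pics/ and viewed, at most 10 in all, crops included, and the job is handed in when it is done.

```bash
mkdir -p pics; ls; python3 - <<'E'
from rig import ctrl
import cv2,numpy as np
for n in("scene","top"):
    p,d=ctrl.snapshot(n); cv2.imwrite(f"pics/{n}0.png",p); np.save(f"{n}0.npy",d)
    c=ctrl.camera_params(n); print(n,c)
print(ctrl.camera_params("wrist")); print(ctrl.get_state())
E
```

```text
pics
scene {'fx': 352.1378140633251, 'fy': 352.1378140633251, 'cx': 254.0689355505482, 'cy': 192.62532889033565, 'R': array([[ 0.67804129,  0.73499136,  0.00690767],
       [ 0.58342173, -0.53245208, -0.61328123],
       [-0.4470784 ,  0.41986008, -0.78983442]]), 't': array([-0.42392581, -0.23052325,  1.27193851])}
top {'fx': 390.4214374636997, 'fy': 390.4214374636997, 'cx': 261.25941409251067, 'cy': 191.85644083692827, 'R': array([[ 0.00258656, -0.99976746,  0.02140863],
       [-0.99830421, -0.00382662, -0.05808666],
       [ 0.05815508, -0.02122208, -0.99808197]]), 't': array([0.0125414 , 0.57280671, 1.11667763])}
{'fx': 285.4872277483725, 'fy': 285.4872277483725, 'cx': 260.7487859761617, 'cy': 197.4915619440987, 'hand_eye': array([[ 1.33528156e-03, -9.54198226e-01, -2.99172127e-01,
         7.61676420e-02],
       [ 9.99998973e-01,  1.11838413e-03,  8.96206578e-04,
         1.06707691e-03],
       [-5.20569368e-04, -2.99173017e-01,  9.54198740e-01,
        -1.42877573e-01],
       [ 0.00000000e+00,  0.00000000e+00,  0.00000000e+00,
         1.00000000e+00]])}
{'clock': 0.1, 'joint_positions': array([-1.47500089e+00,  2.87103435e-01,  1.57800731e+00,  4.47946464e-06,
        1.27860099e+00, -1.50016816e-01]), 'qd': array([ 0.0004452 , -0.00101341, -0.00258323, -0.00108369,  0.00134559,
       -0.00089033]), 'effort': array([ 1.87075457e-03, -4.07294261e+01, -2.93697077e+01, -4.55002657e-05,
        3.42008367e-03,  1.34817213e-05]), 'tool_pos': array([ 0.16421968, -0.65411751,  0.23008053]), 'tool_rot': array([-1.05909231e-03,  9.92456067e-01,  1.22596216e-01,  3.08646597e-05]), 'contact_force': array([ 0.04030788, -0.43687735,  0.15655065]), 'wrist_torque': array([-0.00720331,  0.03545163,  0.02527369]), 'grasp_force': 0.0, 'grip_width': 1.0017113636285002}
```

View pics/scene0.png

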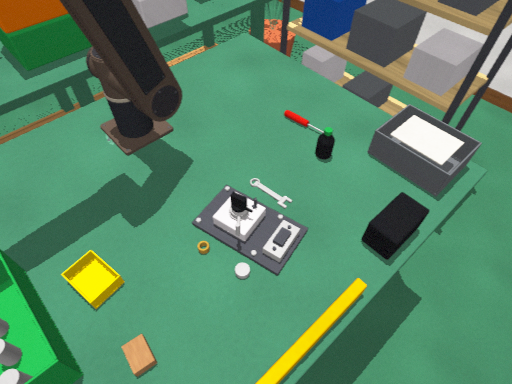

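View pics/top0.png

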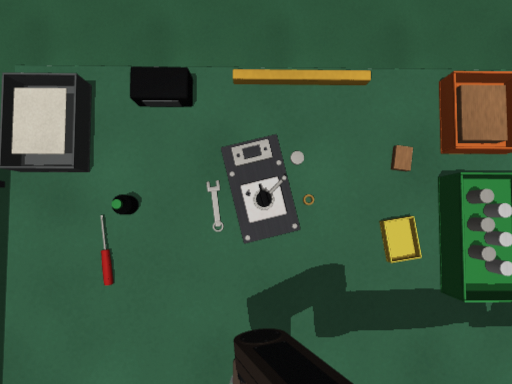

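The top view shows the unit with its knob at about (264,199), the die nest at (252,152), the ring pin arm pointing to (285,178) and a dark tab near (248,192). The loose things are wrench (216,205), bush (309,200) and disc (297,157). Next I look from above with the wrist camera.

```bash
cat > h.py <<'E'
import numpy as np,cv2
from scipy.spatial.transform import Rotation as Ro
from rig import ctrl
def q(yaw):  # tool down, tool x at world angle yaw
    return np.array([0,np.cos(yaw/2),np.sin(yaw/2),0])
def ray(c,u,v):
    R=c["R"];o=-R.T@c["t"];d=R.T@np.array([(u-c["cx"])/c["fx"],(v-c["cy"])/c["fy"],1]);return o,d
def plane(c,u,v,z):
    o,d=ray(c,u,v);return o+d*(z-o[2])/d[2]
def tri(rays):
    A=np.zeros((3,3));b=np.zeros(3)
    for o,d in rays:
        d=d/np.linalg.norm(d);P=np.eye(3)-np.outer(d,d);A+=P;b+=P@o
    x=np.linalg.solve(A,b);return x,[np.linalg.norm(np.cross(x-o,d/np.linalg.norm(d))) for o,d in rays]
def wristcam(s):
    c=dict(ctrl.camera_params("wrist"));w,x,y,z=s["tool_rot"]
    T=np.eye(4);T[:3,:3]=Ro.from_quat([x,y,z,w]).as_matrix();T[:3,3]=s["tool_pos"]
    M=np.linalg.inv(T@c["hand_eye"]);c["R"],c["t"]=M[:3,:3],M[:3,3];return c
def shot(name):
    s=ctrl.get_state();p,d=ctrl.snapshot("wrist");c=wristcam(s)
    cv2.imwrite(f"pics/{name}.png",p);np.savez(name+".npz",d=d,**{k:c[k] for k in("fx","fy","cx","cy","R","t")});return p,d,c
def proj(c,X):
    x=c["R"]@X+c["t"];return c["fx"]*x[0]/x[2]+c["cx"],c["fy"]*x[1]/x[2]+c["cy"]
E
python3 - <<'E'
from h import *
a=plane(ctrl.camera_params("top"),264,199,.1);b=plane(ctrl.camera_params("top"),252,152,.05);print(a,b)
for i,(yaw,off) in enumerate([(0.6,0),(-0.6,0)]):
    off=np.array([0.,0,0])
    ctrl.goto([a[0],a[1],.24],q(yaw)); ctrl.hold(.15); shot(f"w{i}")
s=ctrl.get_state();print(s["clock"],s["joint_positions"])
im=np.hstack([cv2.imread("pics/w0.png")[60:380,60:460],cv2.imread("pics/w1.png")[60:380,60:460]]);cv2.imwrite("pics/w01.png",im)
E
```

```text
[0.54870891 0.0087429  0.1       ] [0.68377427 0.04161237 0.05      ]
4.3167 [-1.68978527e-01  8.88804137e-04  1.87941788e+00  9.62175798e-06
  1.26124471e+00  2.00145743e+00]
```

View pics/w01.png

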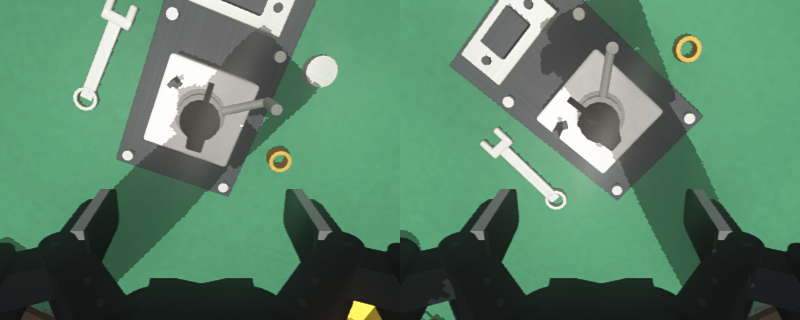

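Both views show the housing, the knob with its nose, the tab (176,82 | 560,127 in the joint picture), the pin top (276,110 | 612,48) and the unit's outline. I enlarge them to read pixels.

```bash
python3 - <<'E'
import cv2,numpy as np
def crop(n,x,y):
    im=cv2.imread(f"pics/{n}.png")[y:y+145,x:x+100];im=cv2.resize(im,None,fx=4,fy=4,interpolation=cv2.INTER_CUBIC)
    im=(255*(im/255.)**.55).astype(np.uint8)
    for k in range(0,100,20):cv2.putText(im,str(x+k),(k*4,10),0,.35,(0,0,255));cv2.line(im,(k*4,12),(k*4,20),(0,0,255))
    for k in range(0,145,20):cv2.putText(im,str(y+k),(0,k*4+4),0,.35,(0,0,255));cv2.line(im,(24,k*4),(32,k*4),(0,0,255))
    return im
cv2.imwrite("pics/z.png",np.hstack([crop("w0",215,110),crop("w1",200,90)]))
E
```

```text
(no output)
```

View pics/z.png

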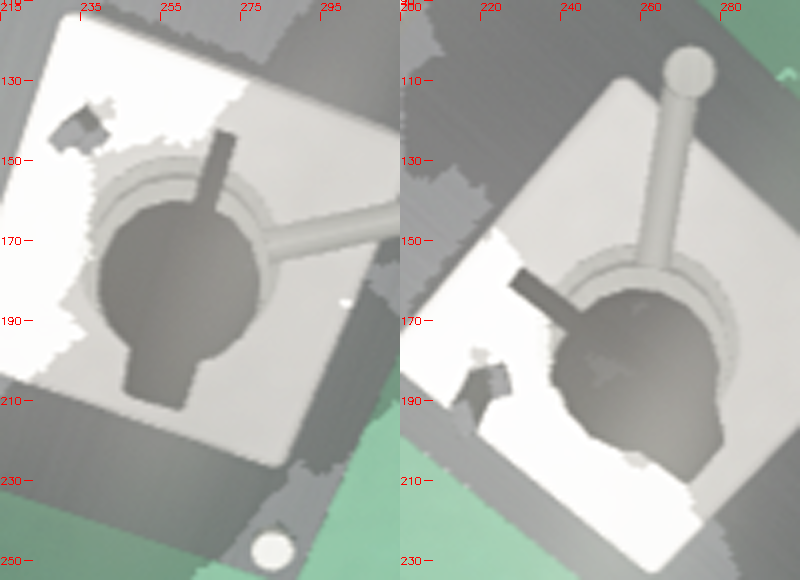

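The zoom shows the pointer-nose end at w0 (271.5,142.8) and w1 (229.5,159.5), the tab at w0 (235,142) and w1 (222,186), and the pin top at w1 (272.5,108). I now get heights and centres from the depth plus triangulation of the same features.

```bash
cat > cl.py <<'E'
from h import *
def cloud(n):
    c=dict(np.load(n+".npz"));d=c["d"];v,u=np.nonzero(d>0);z=d[v,u]
    P=np.stack([(u-c["cx"])/c["fx"]*z,(v-c["cy"])/c["fy"]*z,z],1)
    return (P-c["t"])@c["R"],u,v,c
def band(P,lo,hi,a,rmax=.2,rmin=0):
    r=np.hypot(P[:,0]-a[0],P[:,1]-a[1]);return (P[:,2]>lo)&(P[:,2]<hi)&(r<rmax)&(r>rmin)
E
python3 - <<'E'
from cl import *
a0=np.array([.549,.0087])
feat={}
for n in("w0","w1"):
    P,u,v,c=cloud(n);print(n)
    for nm,lo,hi,rx,rn in[("wing",.116,.13,.05,0),("skirt",.08,.096,.03,0),("tab",.07,.095,.06,.044),("pin",.09,.12,.095,.065),("housing",.044,.056,.08,0)]:
        m=band(P,lo,hi,a0,rx,rn);Q=P[m]
        if m.sum()<4:print(nm,m.sum());continue
        rc=cv2.minAreaRect(Q[:,:2].astype(np.float32)*1000)
        print(nm,m.sum(),"mean",Q.mean(0).round(4),"medz",np.median(Q[:,2]).round(4),"rect",np.round(rc[0],1),np.round(rc[1],1),round(rc[2],1),"px",u[m].mean().round(1),v[m].mean().round(1))
        feat[n,nm]=ray(c,u[m].mean(),v[m].mean())
for nm in("wing","tab","pin"):
    if ("w0",nm) in feat and ("w1",nm) in feat:print(nm,"tri",tri([feat["w0",nm],feat["w1",nm]]))
c0,c1=[dict(np.load(n+".npz")) for n in("w0","w1")]
print("tip",tri([ray(c0,271.5,142.8),ray(c1,229.5,159.5)]))
E
```

```text
w0
wing 748 mean [0.5508 0.01   0.122 ] medz 0.1221 rect [549.4   9.4] [44.4 15.9] 17.1 px 259.1 188.5
skirt 683 mean [0.5521 0.0126 0.0881] medz 0.0882 rect [549.8   9.7] [43.9 43.4] 59.9 px 257.9 177.7
tab 70 mean [0.5667 0.0555 0.0845] medz 0.0858 rect [566.1  55.5] [5.8 9.7] 70.9 px 231.6 142.8
pin 157 mean [ 0.6061 -0.0426  0.1028] medz 0.1047 rect [606.1 -43.8] [11.1 11.5] 68.6 px 334.2 168.1
housing 5878 mean [0.5535 0.0139 0.0503] medz 0.0502 rect [549.4   9.3] [110.3 110.1] 14.0 px 258.0 167.8
w1
wing 774 mean [0.5506 0.0087 0.1219] medz 0.122 rect [549.8   9.2] [43.8 16.3] 17.2 px 258.4 191.2
skirt 573 mean [0.5548 0.003  0.0881] medz 0.0881 rect [550.9   8.4] [42.5 44.1] 65.7 px 260.9 176.2
tab 86 mean [0.5666 0.0542 0.0823] medz 0.085 rect [566.1  55.1] [ 5.7 10. ] 70.5 px 216.2 192.1
pin 135 mean [ 0.6063 -0.0442  0.1052] medz 0.1053 rect [606.2 -44.2] [11.  11.5] 9.6 px 271.7 107.7
housing 5748 mean [0.5532 0.0062 0.0503] medz 0.0502 rect [549.5   9.2] [110.3 109.8] 14.0 px 259.4 170.8
wing tri (array([0.5498457 , 0.00944143, 0.11772867]), [np.float64(8.732026564465048e-05), np.float64(8.73202656447875e-05)])
tab tri (array([0.56580498, 0.05557808, 0.07799177]), [np.float64(0.00014442979015089972), np.float64(0.00014442979015077744)])
pin tri (array([ 0.60610099, -0.04448035,  0.09713339]), [np.float64(6.163485074490451e-05), np.float64(6.163485074498116e-05)])
tip (array([0.58854611, 0.0211166 , 0.08163666]), [np.float64(0.0011322157039686976), np.float64(0.0011322157039685898)])
```

Axis (0.5495, 0.0093), wing/nose at 17.1°, tab at 70.2°, and pin at −43.3° with radius 77.7 mm. The depth heights agree with the text. Now I grip and turn the knob.

```bash
python3 - <<'E'
from h import *
A=np.array([.5495,.0093]);y0=np.radians(17.1);y1=np.radians(70.3)
def st(t):
    s=ctrl.get_state();print(t,round(s["clock"],2),s["tool_pos"].round(4),s["contact_force"].round(1),s["wrist_torque"].round(2),round(s["grip_width"],3),round(s["grasp_force"],1))
ctrl.goto([*A,.19],q(y0));print(ctrl.move_straight([*A,.092],vel=.12,stop_force=15));st("down")
ctrl.move_gripper(0,grip_force=40);st("grip")
for y in np.linspace(y0,y1,4)[1:]:
    ctrl.goto([*A,.092],q(y));st("turn")
ctrl.hold(.3);st("hold")
ctrl.move_gripper(.8);st("open")
ctrl.move_straight([*A,.24],vel=.2);ctrl.hold(.15);shot("k0");st("up")
ctrl.goto([*A,.24],q(y1-.7));ctrl.hold(.15);shot("k1");st("up")
E
cat > chk.py <<'E'
from cl import *
import sys
A=np.array([.5495,.0093])
for n in sys.argv[1:]:
    P,u,v,c=cloud(n)
    for nm,lo,hi,rx,rn in[("wing",.116,.13,.05,0),("nose",.076,.092,.0405,.03),("tab",.08,.095,.06,.044),("pin",.099,.12,.095,.065)]:
        Q=P[band(P,lo,hi,A,rx,rn)]
        if len(Q)<4:continue
        (cx,cy),sz,an=cv2.minAreaRect(Q[:,:2].astype(np.float32)*1000);w=np.array([cx,cy])/1000-A
        print(n,nm,len(Q),np.round([cx,cy],1),np.round(sz,1),round(an,1),"dir",np.degrees(np.arctan2(w[1],w[0])).round(2))
E
python3 chk.py k0 k1
```

```text
False
down 6.15 [0.5503 0.0092 0.0929] [-0.5  0.2 -0.3] [0.01 0.02 0.03] 0.997 0.0
grip 6.78 [0.5493 0.0103 0.0924] [-2.1  4.4  3.6] [ 0.6   0.27 -0.04] 0.177 41.4
turn 7.18 [0.5493 0.0102 0.0923] [-2.2  5.3  5.2] [0.64 0.29 0.08] 0.179 41.4
turn 7.58 [0.5494 0.0101 0.0923] [-1.7  5.1  2.9] [0.62 0.25 0.06] 0.184 41.4
turn 7.98 [0.5495 0.0101 0.0923] [-1.7  4.6  3.9] [0.72 0.23 0.09] 0.177 41.4
hold 8.28 [0.5495 0.0101 0.0923] [-1.9  4.6  3.8] [0.71 0.25 0.11] 0.182 41.4
open 8.83 [0.5495 0.0091 0.0919] [-1.   0.1  0.2] [-0.01  0.02  0.  ] 0.8 0.0
up 9.93 [0.5487 0.0094 0.2381] [-0.1  0.4 -0.8] [ 0.01 -0.   -0.01] 0.796 0.0
up 10.83 [0.5495 0.0093 0.2399] [-0.3  0.1 -0.6] [-0.04  0.06  0.02] 0.798 0.0
k0 wing 746 [549.9   9.7] [43.4 15.2] 70.1 dir 41.94
k0 nose 59 [561.2  42.7] [9.5 5.2] 70.4 dir 70.76
k0 tab 60 [565.9  55.9] [5.  9.2] 70.6 dir 70.65
k0 pin 119 [605.9 -44.2] [11.1 11.9] 26.2 dir -43.49
k1 wing 772 [549.7   9.6] [43.8 16.2] 70.4 dir 63.79
k1 nose 66 [561.4  42.4] [10.2  6.2] 69.9 dir 70.29
k1 tab 61 [566.   55.3] [5.8 9.7] 73.9 dir 70.24
k1 pin 128 [606.1 -43.9] [11.5 11. ] 73.4 dir -43.22
```

The nose direction matches the tab in both views (70.8/70.65° and 70.3/70.2°). Next I straddle the ring pin and push it clockwise, watching the force.

```bash
cat > ring.py <<'E'
from h import *
A=np.array([.5495,.0093]);r=.0777;Z=.078
def pose(f,z=Z): return [A[0]+r*np.cos(f),A[1]+r*np.sin(f),z],q(f+np.pi)
def ft(s=None):
    s=s or ctrl.get_state();p=s["tool_pos"][:2]-A;p/=np.linalg.norm(p)
    t=np.array([p[1],-p[0]])   # clockwise tangent
    F=s["contact_force"];return -F[:2]@t,F[:2]@p,F[2],s   # push on pin, radial, z
def pr(t):
    a,b,c,s=ft();d=s["tool_pos"][:2]-A
    print(t,round(s["clock"],2),"ang",np.arctan2(d[1],d[0]).round(4),"push",round(a,2),"rad",round(b,2),"z",round(c,2),"M",s["wrist_torque"].round(2),"w",round(s["grip_width"],3))
    return a,np.arctan2(d[1],d[0])
E
python3 - <<'E'
from ring import *
f=np.radians(-43.3)
ctrl.move_gripper(.5)
p,o=pose(f,.16);ctrl.goto(p,o);p,o=pose(f);print(ctrl.move_straight(p,vel=.12,stop_force=8));pr("down")
ctrl.move_gripper(.22,grip_force=60);ctrl.hold(.1);pr("closed")
for i in range(8):
    f-=.06;p,o=pose(f);hit=ctrl.move_straight(p,o,vel=.04,stop_force=4);a,_=pr(hit)
    if hit:break
E
```

```text
False
down 13.72 ang -0.751 push 0.59 rad 0.5 z 0.41 M [0.02 0.06 0.01] w 0.501
closed 14.18 ang -0.755 push -0.03 rad 0.06 z -0.06 M [ 0.04 -0.02 -0.01] w 0.219
False 14.44 ang -0.8168 push -0.6 rad 0.08 z -0.96 M [ 0.01 -0.01  0.02] w 0.222
False 14.71 ang -0.8762 push 0.35 rad -0.41 z 0.72 M [ 0.02 -0.    0.03] w 0.223
False 14.97 ang -0.9356 push 0.33 rad 0.29 z -1.15 M [-0.01  0.03  0.02] w 0.223
False 15.24 ang -0.9954 push -0.0 rad -0.09 z 0.07 M [-0.01 -0.03 -0.06] w 0.218
False 15.51 ang -1.0546 push 0.44 rad -0.03 z 0.49 M [-0.01  0.01 -0.01] w 0.222
False 15.78 ang -1.1144 push 0.52 rad 1.01 z 0.19 M [-0.04  0.04  0.01] w 0.219
False 16.04 ang -1.1744 push 0.65 rad -0.48 z 0.4 M [-0.02 -0.01 -0.  ] w 0.219
False 16.31 ang -1.2347 push -0.67 rad -0.43 z 0.14 M [-0.02 -0.04  0.03] w 0.218
```

```bash
python3 - <<'E'
from ring import *
s=ctrl.get_state();d=s["tool_pos"][:2]-A;f=np.arctan2(d[1],d[0])
def meas(n=6):
    v=[]
    for _ in range(n):ctrl.hold(.02);v.append(ft()[0])
    return np.mean(v)
step=.05;m=0
while s["clock"]<45 and f>-2.45:
    f-=step;p,o=pose(f);hit=ctrl.move_straight(p,o,vel=.04 if step>.02 else .02,stop_force=4)
    m=meas();s=ctrl.get_state()
    if step>.02 and (hit or m>2):
        step=.012;d=s["tool_pos"][:2]-A;f=np.arctan2(d[1],d[0])
    pr(f"f {f:.3f} m {m:.2f} hit {hit}")
    if m>11.8:break
E
```

```text
f -1.285 m 0.04 hit False 16.66 ang -1.2833 push 0.66 rad 0.27 z -0.2 M [ 0.07  0.02 -0.01] w 0.22
f -1.335 m 0.22 hit False 17.01 ang -1.3334 push 0.11 rad 0.46 z -0.16 M [-0.01 -0.05 -0.02] w 0.222
f -1.385 m -0.07 hit False 17.36 ang -1.3836 push -0.49 rad -0.46 z -0.8 M [ 0.03 -0.02 -0.06] w 0.221
f -1.435 m 0.14 hit False 17.71 ang -1.4339 push 0.03 rad -0.61 z -0.38 M [-0.02  0.   -0.05] w 0.22
f -1.485 m -0.14 hit False 18.06 ang -1.4836 push 0.13 rad -0.32 z -0.09 M [ 0.01 -0.04  0.  ] w 0.218
f -1.535 m -0.23 hit False 18.41 ang -1.5336 push -0.46 rad 0.17 z 0.67 M [-0.01  0.05  0.01] w 0.218
f -1.585 m 0.13 hit False 18.76 ang -1.5837 push 0.37 rad 0.56 z -0.55 M [ 0.01  0.02 -0.  ] w 0.219
f -1.635 m -0.06 hit False 19.11 ang -1.6337 push -0.08 rad -0.6 z 0.31 M [-0.    0.   -0.03] w 0.219
f -1.685 m -0.31 hit False 19.46 ang -1.684 push -0.37 rad -1.37 z 0.04 M [0.02 0.04 0.06] w 0.217
f -1.735 m -0.09 hit False 19.81 ang -1.7337 push 0.29 rad 0.84 z -0.16 M [0.05 0.05 0.02] w 0.22
f -1.785 m -0.10 hit False 20.16 ang -1.7838 push -0.32 rad 0.15 z -0.93 M [-0.05 -0.    0.
[... 946 characters left out ...]
alse 23.66 ang -1.8912 push 9.74 rad -2.54 z -6.13 M [-0.13 -1.48 -0.01] w 0.22
f -1.934 m 9.99 hit False 24.01 ang -1.9013 push 10.68 rad -4.28 z -6.39 M [-0.06 -1.56  0.02] w 0.217
f -1.946 m 10.37 hit False 24.36 ang -1.9113 push 10.96 rad -2.5 z -6.59 M [-0.11 -1.61  0.06] w 0.222
f -1.958 m 10.73 hit False 24.71 ang -1.9217 push 11.16 rad -3.41 z -8.05 M [-0.17 -1.63 -0.03] w 0.224
f -1.970 m 10.92 hit False 25.06 ang -1.9324 push 11.6 rad -2.43 z -7.58 M [-0.17 -1.75 -0.02] w 0.221
f -1.982 m 11.44 hit False 25.41 ang -1.9424 push 11.97 rad -2.25 z -7.32 M [-0.2  -1.76  0.01] w 0.221
f -1.994 m 12.11 hit False 25.76 ang -1.9528 push 11.92 rad -3.35 z -9.24 M [-0.3  -1.84  0.01] w 0.222
```

The force has reached 12.1 N, about 0.13 rad past where the washer began to give. Now I back off, lift and check.

```bash
python3 - <<'E'
from ring import *
f=-1.953
for k in range(8):
    f+=.012;p,o=pose(f);ctrl.move_straight(p,o,vel=.03);ctrl.hold(.05);a,_=pr(k)
    if abs(a)<1.2:break
f+=.03;p,o=pose(f);ctrl.move_straight(p,o,vel=.03);ctrl.hold(.1);pr("mid")
ctrl.move_gripper(.5);p,o=pose(f,.18);ctrl.move_straight(p,o,vel=.15);pr("up")
ctrl.goto([*A,.24],q(np.radians(60)));ctrl.hold(.15);shot("e0")
ctrl.goto([*A,.24],q(np.radians(10)));ctrl.hold(.15);shot("e1");pr("end")
p,_=ctrl.snapshot("scene");cv2.imwrite("pics/scene1.png",p)
cv2.imwrite("pics/e.png",np.hstack([cv2.imread("pics/e1.png")[60:380,60:460],p[120:300,60:340].repeat(1,0) if 0 else cv2.resize(p[140:340,60:310],(400,320))]))
E
python3 chk.py e0 e1
```

```text
0 26.1 ang -1.9403 push 3.46 rad 0.25 z -1.09 M [-0.19 -0.42 -0.03] w 0.216
1 26.4 ang -1.937 push 0.14 rad 0.43 z -0.42 M [-0.05 -0.04  0.01] w 0.216
mid 26.75 ang -1.9041 push 1.25 rad 0.26 z 0.31 M [0.04 0.05 0.02] w 0.218
up 27.94 ang -1.9084 push -0.08 rad -0.0 z 0.15 M [-0.03  0.02 -0.02] w 0.496
end 29.66 ang -2.0717 push -0.22 rad 0.0 z 0.57 M [-0.03 -0.04  0.01] w 0.496
e0 wing 766 [549.6   9.6] [43.9 16. ] 70.4 dir 73.47
e0 nose 61 [561.4  42.4] [10.  6.] 71.9 dir 70.15
e0 tab 62 [565.9  55.6] [6.  9.6] 69.2 dir 70.52
e0 pin 109 [525.6 -64. ] [11.3 11. ] 58.7 dir -108.04
e1 wing 782 [549.7   9.4] [43.9 16.6] 70.2 dir 31.67
e1 nose 69 [561.6  42.4] [10.3  6.2] 72.3 dir 69.98
e1 tab 60 [565.9  55.6] [5.9 9.9] 68.6 dir 70.46
e1 pin 117 [525.9 -64.5] [11.7 10.9] 54.8 dir -107.71
```

View pics/e.png

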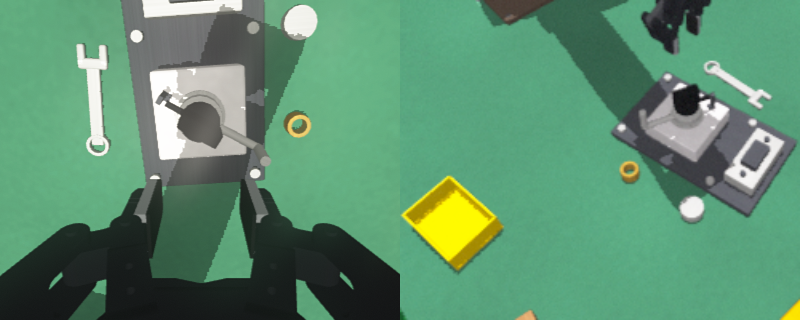

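The final view shows the nose at the tab (165,97), the pin swung to (265,160), and the wrench, bush and disc where they were. The nose is within 0.5° of the tab, and the ring sprang back only about 0.03 rad after the 12 N push.

```bash
python3 -c "
from rig import ctrl
print(ctrl.close_job())"
```

```text
the job is handed in; nothing more can be done
None
```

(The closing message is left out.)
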